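Stand the cutting board up to dry on the draining rack

TASK

The white cutting board lies flat on the runners of the draining rack. Slide it, still flat, along the runners until it is right up against the stop, then tip it up by its free edge so that it stands on the edge at the stop and leans back at rest against the rack's rail. Keep that standing edge down on the runners throughout, and leave the other things on the table where they are.

Things in the scene. Friction and masses are not known exactly. Their poses are not given: they have to be found in the camera images.
- board: White plastic cutting board, a plain slab 160 x 140 x 14 mm, about 0.3 kg, loose, flat on the rack's two runners at the start. Origin: centre of its underside. x axis: along its 160 mm length, towards the stop; y: across; z: out of its upper face (up while flat; pointing at the rail and a little below level when it leans back).
- board_foot (a point): Middle of the board's end face on the stop's side (140 x 14 mm), the end that meets the stop and becomes the foot; 80 mm from the board's origin along its x, 7 mm above the underside.
- board_near (a point): Middle of the board's other end face, the free edge by which it is tipped up, 160 mm from board_foot.
- rack: Fixed metal draining rack, 182 mm wide. Origin: on the table under the middle of the stop's near face; x: along the runners to stop and rail, roughly the robot's left; z up. Two runners 12 mm wide at y = +-62 mm, tops 55 mm above the table, from x = -155 mm to the stop; open between and below them (legs only at x = -135, y = +-70 mm). Cheeks 10 mm high at y = +-74 mm guide the board.
- rack_stop (a point): Middle of the foot of the stop's near face, at the height of the runner tops (x = 0, z = 55 mm in the rack's frame). The stop is a cross bar from x = 0 to 10 mm that rises 16 mm above the runner tops.
- rack_rail (a point): Middle of the rail, a round level steel bar 12 mm thick along the rack's y, at x = 36 mm, z = 165 mm in the rack's frame, on posts at y = +-85 mm; a thinner bar crosses below it at z = 100 mm. A board standing with its foot at the stop leans on the rail about 17 degrees past upright.
- loaf: Bystander: brown bread loaf 116 x 200 x 108 mm. Origin: centre of its underside.
- slice: Bystander: slice of bread lying flat, 120 x 100 x 16 mm. Origin: centre of its underside.
- beaker: Bystander: glass beaker, 60 mm across, 85 mm high, standing beside the rack. Origin: centre of its underside.
- cutter: Bystander: round steel cutter ring, 60 mm across, 45 mm high, standing beside the rack. Origin: centre of its underside.
- tin: Bystander: dark loaf tin 110 x 210 x 75 mm. Origin: centre of its underside.
- jar: Bystander: glass jar with a steel cap, 68 mm across, 110 mm high. Origin: centre of its underside.
- spatula: Bystander: spatula with a black handle, 240 mm long, lying on the table.

How it is judged:
On the way:
1. the board, still flat, is up against the stop (x of board_foot in the frame of rack between -0.005 and 0.005 m and angle between board's own z axis and vertical below 0.08 rad), for 0.2 s.
At the end, for the whole second after the job is handed in: The board is at rest, standing on its end at the stop, on the runners (the middle of that end face within 35 mm of the stop, 12 mm of the rack's middle line, and 45 to 75 mm above the table), leaning back against the rail 10 to 27 degrees past upright, square to the rack within 7 degrees (angle between board's own z axis and vertical between 1.75 and 2.05 rad and x of board_foot in the frame of rack between -0.035 and 0.006 m and y of board_foot in the frame of rack between -0.012 and 0.012 m and z of board_foot in the frame of rack between 0.045 and 0.075 m and angle between the y axis of board and the y axis of rack, either way round below 0.12 rad and linear speed of board below 0.02 m/s and angular speed of board below 0.1 rad/s); the robot touches nothing.
It fails at once if the board's standing edge is lifted off the runners by more than about 30 mm (z of board_foot in the frame of rack above 0.095 m).
It fails at once if one of the other things on the table is moved by more than 30 mm (distance of any of loaf, slice, beaker, cutter, tin, jar, spatula from where it was at the start of the episode above 0.03 m).
It also fails if it takes over 51 s, if anything falls off the work surface, if the arm or the gripper's body presses on something with over 40 N, if the wrist force passes 120 N, or if a joint passes its speed limit or range.

ROBOT

A 7-joint arm with a two-finger parallel gripper is mounted at the origin on the work surface. World frame = base frame: x ahead of the robot, y to its left, z up, the work surface at z = 0. Lengths are in m, angles in rad, forces in N, time in s.
With the tool pointing down it reaches from about 0.4 to 0.85 m from the base axis. Payload 10.4 kg.
Tool frame: the origin (TCP) lies midway between the tips of the shut fingers; the grasp point (between the pads) lies r.grip_point_offset behind it (r.grip_point_offset is the distance from the TCP to the grasp point, in m); z points along the fingers, y is the line along which they close (so a half turn about z gives the same grasp; the last joint's range is limited). The gripper opens to 87 mm and grips with 3 to 60 N. Pads are 19 mm wide; open, the fingers measure 117 mm over their backs; the gripper's body (75 mm by 190 mm) begins 51 mm behind the grasp point.
Start: joints at [-1.213, 0.332, -0.065, 1.46, 0.022, 1.35, -0.088], TCP at [0.232, 0.58, 0.223] pointing down, gripper open.
Joint ranges: [-2.6, 2.6], [-0.5, 2.12], [-1.47, 1.34], [0.16, 2.42], [-1.27, 4.41], [0.06, 2.06], [-2.6, 2.6]. Speed limits (rad/s): [2.22, 2.22, 2.79, 2.79, 3.14, 3.14, 3.14].

INTERFACE

Orientations are given as a unit quaternion [x, y, z, w].
In Python, from bench import r gives the robot as it stands.
- The arm moves only by the tool play_rows, never from a script. Its arguments are lists of equal length, an entry for each row: "claw": the closure, from 0 (fully open) to 1 (shut); "delta_pos": the shift along the tool's x, y, z scaled (see below), a list of three; "delta_rot": the turn, a rotation vector about the tool's x, y, z scaled (see below), a list of three. A call has 1 to 8 rows; each row shifts and turns the commanded pose from where the row before left it, along the tool's axes as they then stand; what a row does not reach is not made up. The controller multiplies each number of a shift by 200 mm and each number of a turn by pi rad. A row lasts 1/10 s, in which the tool goes at most 50 mm and 8.59 degrees, less where a joint would pass 70% of its speed; a pose out of reach is approached as far as the arm can. A call with a number of a shift or a turn outside -1 to 1 is refused whole. A call with a gripper value outside its range is refused whole. The fingers move at their own pace and stop on an object; "squeeze" is the grip in N (left out, the last holds). Time passes only in rows, so rows that do not move let the fingers close. It gives the time, the measured TCP pose, the force, the opening and the grip force at its end, in the units of the state.
- r.read_state(): the state, without advancing time (a new reading comes with each control period).
- r.camera(name): name is "side" or "top"; returns a dict with "pixels" (420x560x3 uint8, red, green, blue), "camera_matrix" (3x3 intrinsics, pixels), "D" ([k1, k2, p1, p2, k3] as OpenCV has them; the pictures are not rectified), "cam_to_world" (4x4, takes a point from camera to world coordinates). Camera axes: x right, y up, looking along -z (the intrinsics and any distortion apply to the point x, -y, -z); pixel columns grow to the right and rows downward; lengths in m; the calibration is good to about 2 mm. A picture is of the moment at which its call begins. There is no depth.
- r.close_job(): hands the job in; it is judged then, once.
The state is a dict: "time": time; "joint_positions": joint angles; "joint_vel": joint speeds; "joint_torque": joint torques, N m; "ee_pos": TCP position; "eef_rot": TCP orientation; "ft_force": force on the tool from outside, world axes, zero at the start; "torque": the same for the moment, N m; "width": finger opening in m; "grip_force": force on a finger pad.
Only numpy, scipy, OpenCV 4.12 (cv2) and the standard library are available. Lean on these libraries where they do the work, as an engineer would, in place of code of your own. Each camera call takes 0.05 s, during which the arm holds its last target. There are 200 camera calls.

## Working session

There is one attempt and no reset: what is moved stays moved. The work goes in short steps, Python scripts to look and compute and a tool call to move; the robot and the scene stay as the last step left them, time stands still between calls to the robot, and variables do not carry over. Pictures are saved under pics/ and viewed, at most 10 in all, crops included, and the job is handed in when it is done.

Besides the shell and the picture viewer there is one more tool, called after ">>>" as a command line: name --argument value ..., lists and objects as JSON in quotes. play_rows: Moves the arm, as the interface text tells. Shifts and turns lie within -1 to 1; 1 stands for 200 mm of shift or pi rad of turn. Its arguments: {"type":"object","properties":{"claw":{"type":"array"},"delta_pos":{"type":"array"},"delta_rot":{"type":"array"},"squeeze":{"type":"number"}},"required":["claw","delta_pos","delta_rot"]}

```bash
mkdir -p pics; python3 - <<'E'
from bench import r
import cv2,pickle
s=r.read_state();print(s, r.grip_point_offset)
d={}
for n in("side","top"):
    c=r.camera(n);d[n]=c
    cv2.imwrite(f"pics/{n}0.png",c["pixels"][:,:,::-1]);print(n,c["camera_matrix"],c["D"],c["cam_to_world"])
pickle.dump(d,open("c0.pkl","wb"))
E
```

```text
{'time': 0.0, 'joint_positions': array([-1.21260521,  0.33288843, -0.06471779,  1.46094027,  0.02159449,
        1.34987602, -0.08852349]), 'joint_vel': array([-0.00064212,  0.00057694,  0.0010008 , -0.0022486 , -0.00028805,
       -0.00126167, -0.00095444]), 'joint_torque': array([ 2.48177048e-04, -6.23255110e+01,  2.47579609e-02, -3.89908004e+01,
       -6.14424027e-02,  3.95639974e-02,  1.16321853e-04]), 'ee_pos': array([0.23213614, 0.57988108, 0.22174413]), 'eef_rot': array([ 1.89240848e-01,  9.81930446e-01, -7.00113618e-04, -1.07780103e-04]), 'ft_force': array([-0.01749091, -0.59387424,  0.33955673]), 'torque': array([-0.00623824, -0.0188367 ,  0.02783735]), 'grip_force': 0.0, 'width': 0.08690412800680185} 0.0187
side [[389.04744049   0.         279.31448805]
 [  0.         389.04744049 207.02523819]
 [  0.           0.           1.        ]] [-0.04073471  0.          0.          0.          0.        ] [[-0.97857227  0.15405964 -0.13660872  0.40223221]
 [-0.20586226 -0.71872954  0.66411489  0.70723965]
 [ 0.00412858  0.67800699  0.73504386  0.87681786]
 [ 0.          0.          0.          1.        ]]
top [[447.31401899   0.         280.78004846]
 [  0.         447.31401899 213.82652967]
 [  0.           0.           1.        ]] [-0.13317548  0.          0.          0.          0.        ] [[-7.54573427e-04  9.92651525e-01 -1.21005708e-01  3.78312297e-01]
 [-9.99976044e-01  8.35830838e-05  6.92136128e-03  4.39289057e-02]
 [ 6.88061386e-03  1.21008032e-01  9.92627681e-01  1.56987459e+00]
 [ 0.00000000e+00  0.00000000e+00  0.00000000e+00  1.00000000e+00]]
```

View pics/side0.png

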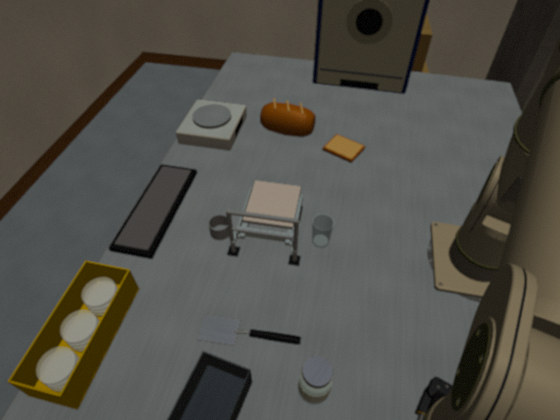

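View pics/top0.png

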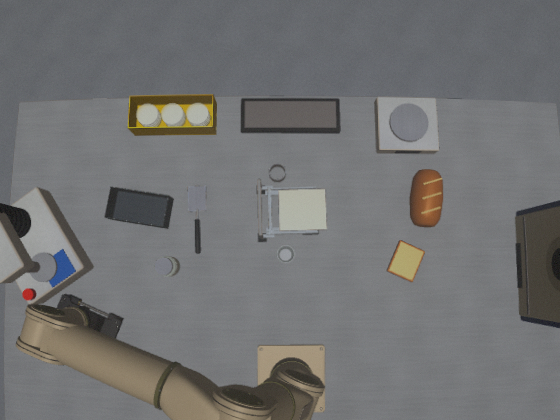

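The side view shows the board at about (273,203), with the rail at (265,217), the beaker at (322,230) and the cutter at (220,227). In the top view the board spans columns 279–326 and rows 190–230. The rail is at column 262, the beaker at (286,254) and the cutter at (277,173). I'll enlarge both around the rack.

```bash
python3 - <<'E'
import cv2,pickle,numpy as np
d=pickle.load(open("c0.pkl","rb"))
a=d["top"]["pixels"][160:270,240:345,::-1];b=d["side"]["pixels"][170:270,200:340,::-1]
a=cv2.resize(a,None,fx=5,fy=5,interpolation=2)[:, :525]; b=cv2.resize(b,None,fx=5,fy=5,interpolation=2)
cv2.imwrite("pics/topc.png",a);cv2.imwrite("pics/sidec.png",b)
E
```

```text
(no output)
```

View pics/topc.png

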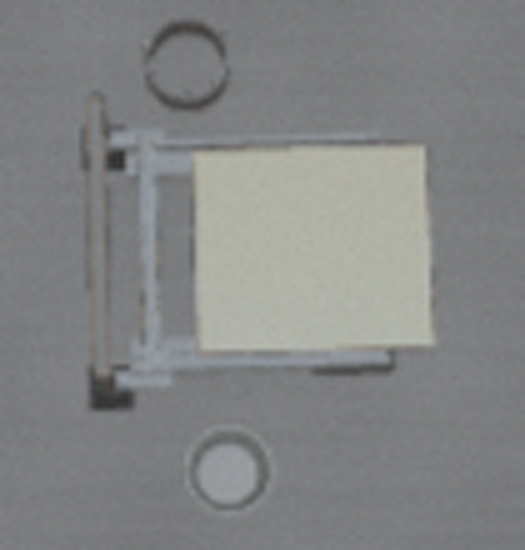

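View pics/sidec.png

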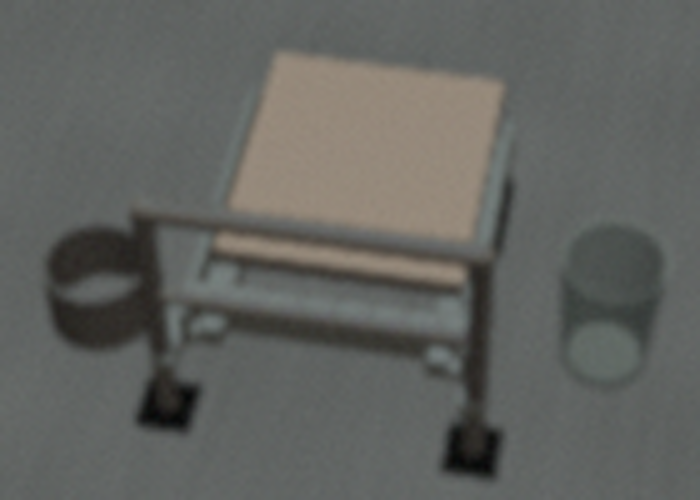

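The top crop shows the board's corners at about (194,153), (424,145), (435,345) and (199,350). The stop's near edge runs (156,165)–(157,340) and the rail (95,97)–(103,377). The beaker is at (229,470) and the cutter at (187,66). In the side crop the board's far edge is (278,52)–(504,80), and the rail runs (138,213)–(490,255).

```bash
cat >h.py <<'E'
import cv2,numpy as np
def ray(c,uv):
    p=cv2.undistortPoints(np.array([[uv]],float),c["camera_matrix"],np.array(c["D"],float))[0,0]
    T=c["cam_to_world"];return T[:3,:3]@np.array([p[0],-p[1],-1]),T[:3,3]
def at(c,uv,z):
    d,o=ray(c,uv);return o+d*(z-o[2])/d[2]
def crop(u,v,x0,y0,f=5): return (x0+(u+.5)/f-.5,y0+(v+.5)/f-.5)
def proj(c,P):
    T=c["cam_to_world"];q=(np.asarray(P,float)-T[:3,3])@T[:3,:3]
    return cv2.projectPoints((q*[1,-1,-1]).reshape(-1,1,3),np.zeros(3),np.zeros(3),c["camera_matrix"],np.array(c["D"],float))[0][:,0]
E
python3 - <<'E'
import pickle,numpy as np
from h import *
d=pickle.load(open("c0.pkl","rb"))
T=lambda u,v,z:at(d["top"],crop(u,v,240,160),z).round(4)
S=lambda u,v,z:at(d["side"],crop(u,v,200,170),z).round(4)
for n,p in dict(c1=(194,153,.069),c2=(424,145,.069),c3=(435,345,.069),c4=(199,350,.069),s1=(156,165,.071),s2=(157,340,.071),r1=(95,97,.165),r2=(103,377,.165),beak=(229,470,.085),cut=(187,66,.045),ch1=(380,135,.065),ch2=(395,357,.065)).items(): print("T",n,T(*p))
for n,p in dict(c2=(278,52,.069),c3=(504,80,.069),r1=(138,213,.165),r2=(490,255,.165),beak=(612,250,.085),beakb=(603,352,0)).items(): print("S",n,S(*p))
b=[T(*x,.069)[:2] for x in((194,153),(424,145),(435,345),(199,350))]
print(np.mean(b,0))
E
```

```text
T c1 [0.6423 0.0415 0.069 ]
T c2 [ 0.648  -0.1154  0.069 ]
T c3 [ 0.5111 -0.1211  0.069 ]
T c4 [0.5078 0.0381 0.069 ]
T s1 [0.6336 0.0673 0.071 ]
T s2 [0.5144 0.0664 0.071 ]
T r1 [0.6617 0.105  0.165 ]
T r2 [0.4824 0.0989 0.165 ]
T beak [0.4266 0.0184 0.085 ]
T cut [0.7079 0.0463 0.045 ]
T ch1 [ 0.6556 -0.0858  0.065 ]
T ch2 [ 0.5033 -0.0943  0.065 ]
S c2 [ 0.6464 -0.116   0.069 ]
S c3 [ 0.5088 -0.1207  0.069 ]
S r1 [0.6563 0.1079 0.165 ]
S r2 [0.4822 0.0985 0.165 ]
S beak [0.4276 0.0128 0.085 ]
S beakb [0.4251 0.0156 0.    ]
[ 0.5773   -0.039225]
```

>>> play_rows --claw '[1,1,1,1,1,1,1,1]' --delta_pos '[[0,0,-0.2],[0,0,-0.2],[-0.2,0,0],[-0.2,0,0],[-0.2,0,0],[-0.2,0,0],[-0.2,0,0],[-0.2,0,0]]' --delta_rot '[[0,0,0],[0,0,0],[0,0,0.0204],[0,0,0.0204],[0,0,0.0204],[0,0,0.0204],[0,0,0.0204],[0,0,0.0204]]' --squeeze 20

```text
time: 0.9
ee_pos: [0.4379, 0.4562, 0.302]
eef_rot: [0.375, 0.927, -0.0, -0.0]
ft_force: [0.6, 0.6, -0.7]
width: 0.0309
grip_force: 0.0
```

>>> play_rows --claw '[1,1,1,1,1,1,1,1]' --delta_pos '[[-0.2,0,0],[-0.2,0,0],[-0.2,0,0],[-0.2,0,0],[-0.2,0,0],[-0.2,0,0],[-0.2,0,0],[-0.2,0,0]]' --delta_rot '[[0,0,0.0204],[0,0,0.0204],[0,0,0.0204],[0,0,0.0204],[0,0,0.0204],[0,0,0.0204],[0,0,0.0204],[0,0,0.0204]]'

```text
time: 1.7
ee_pos: [0.611, 0.1913, 0.3019]
eef_rot: [0.597, 0.802, -0.0, -0.0]
ft_force: [1.2, 0.5, -0.1]
width: 0.0001
grip_force: 0.0
```

>>> play_rows --claw '[1,1,1,1,1,1,1,1]' --delta_pos '[[-0.2,0,0],[-0.2,0,0],[-0.2,0,0],[-0.2,0,0],[-0.2,0,0],[-0.2,0,0],[-0.2,0,0],[0,0,0]]' --delta_rot '[[0,0,0.0204],[0,0,0.0204],[0,0,0.0204],[0,0,0.0204],[0,0,0],[0,0,0],[0,0,0],[0,0,0]]'

```text
time: 2.5
ee_pos: [0.645, -0.0913, 0.3024]
eef_rot: [0.697, 0.717, -0.001, 0.001]
ft_force: [-0.5, 0.5, 0.3]
width: 0.0004
grip_force: 0.0
```

>>> play_rows --claw '[1,1,1,1,1,1,1,1]' --delta_pos '[[-0.18,-0.17,0],[-0.18,-0.16,0],[0,0,0.2],[0,0,0.2],[0,0,0.2],[0,0,0.2],[0,0,0.2],[0,0,0]]' --delta_rot '[[0,0,0],[0,0,0],[0,0,0],[0,0,0],[0,0,0],[0,0,0],[0,0,0],[0,0,0]]'

```text
time: 3.3
ee_pos: [0.5792, -0.1565, 0.0972]
eef_rot: [0.694, 0.72, -0.003, -0.004]
ft_force: [-0.1, 0.1, 0.1]
width: 0.0005
grip_force: 0.0
```

```bash
python3 - <<'E'
from bench import r
import cv2,pickle
print(r.read_state()["ee_pos"])
d={n:r.camera(n) for n in("side","top")};pickle.dump(d,open("c1.pkl","wb"))
a=cv2.resize(d["side"]["pixels"][130:270,190:350,::-1],None,fx=4,fy=4,interpolation=2)
cv2.imwrite("pics/s1.png",a)
E
```

```text
[ 0.57924249 -0.15654881  0.09719612]
```

View pics/s1.png

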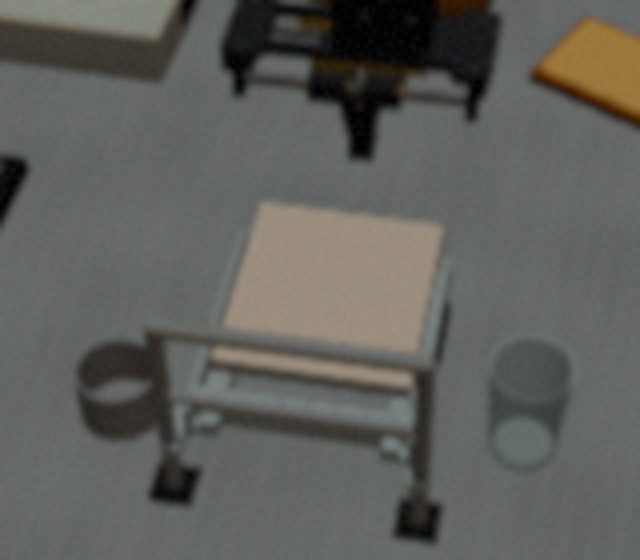

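The closed fingers are centred at about (362,150), behind the middle of the board's free edge at about (352,214). They are still clear of the board and above it. Next I lower them and push.

>>> play_rows --claw '[1,1,1,1,1,1,1,1]' --delta_pos '[[0,0,0.12],[0,0,0.12],[0,0,0],[0.05,0,0],[0.05,0,0],[0.05,0,0],[0.03,0,0],[0,0,0]]' --delta_rot '[[0,0,0],[0,0,0],[0,0,0],[0,0,0],[0,0,0],[0,0,0],[0,0,0],[0,0,0]]'

```text
time: 4.2
ee_pos: [0.5821, -0.1207, 0.0553]
eef_rot: [0.694, 0.72, 0.001, 0.0]
ft_force: [-1.0, -0.6, -0.9]
width: 0.0007
grip_force: 0.0
```

>>> play_rows --claw '[1,1,1,1]' --delta_pos '[[0.025,0,0],[0.025,0,0],[0.02,0,0],[0,0,0]]' --delta_rot '[[0,0,0],[0,0,0],[0,0,0],[0,0,0]]'

```text
time: 4.6
ee_pos: [0.581, -0.1073, 0.0544]
eef_rot: [0.694, 0.72, 0.0, -0.0]
ft_force: [0.9, -1.3, 0.2]
width: 0.0005
grip_force: 0.6
```

>>> play_rows --claw '[1,1,1,1]' --delta_pos '[[0.015,0,0.015],[0.01,0,0],[0,0,0],[0,0,0]]' --delta_rot '[[0,0,0],[0,0,0],[0,0,0],[0,0,0]]'

```text
time: 5.0
ee_pos: [0.5802, -0.1041, 0.0511]
eef_rot: [0.694, 0.72, -0.001, 0.0]
ft_force: [-0.3, -5.9, 1.2]
width: 0.0007
grip_force: 3.2
```

>>> play_rows --claw '[1,1,1]' --delta_pos '[[0.015,0,0],[0,0,0],[0,0,0]]' --delta_rot '[[0,0,0],[0,0,0],[0,0,0]]'

```text
time: 5.3
ee_pos: [0.5799, -0.1039, 0.0511]
eef_rot: [0.695, 0.719, -0.002, 0.001]
ft_force: [-0.4, -14.1, -0.6]
width: 0.0002
grip_force: 7.1
```

>>> play_rows --claw '[1,1,1,1,1,1,1,1]' --delta_pos '[[-0.15,0,0],[-0.15,0,-0.1],[0,0,0],[0,0,0],[0,0,0],[0,0,0],[0,0,0],[0,0,0]]' --delta_rot '[[0,0,0],[0,0,0],[0,0.0417,0],[0,0.0417,0],[0,0.0417,0],[0,0.0417,0],[0,0.0417,0],[0,0.0417,0]]'

```text
time: 6.1
ee_pos: [0.5832, -0.1595, 0.0719]
eef_rot: [0.64, 0.664, 0.269, -0.278]
ft_force: [0.5, 0.8, -0.1]
width: 0.0007
grip_force: 0.0
```

```bash
cat > st.py <<'E'
from bench import r
import numpy as np,sys,pickle
from scipy.spatial.transform import Rotation as R
s=r.read_state();p=s["ee_pos"];M=R.from_quat(s["eef_rot"]).as_matrix()
print("ee",p.round(4),"F",np.round(s["ft_force"],1));print(M.round(3))
if len(sys.argv)>3:
    t=np.array(sys.argv[1:4],float);print("shift units",((t-p)@M/.2).round(3))
E
python3 st.py 0.579 -0.132 0.073; python3 - <<'E'
from bench import r
import cv2,numpy as np
from h import *
c=r.camera("top")
img=c["pixels"][:,:,::-1]
a=cv2.resize(img[160:270,240:375],None,fx=5,fy=5,interpolation=2)
cv2.imwrite("pics/t2.png",a)
E
```

```text
ee [ 0.5832 -0.1595  0.0719] F [ 0.5  0.8 -0.1]
[[-0.027  0.999 -0.025]
 [ 0.701  0.036  0.712]
 [ 0.713  0.002 -0.702]]
shift units [ 0.101 -0.016  0.095]
```

View pics/t2.png

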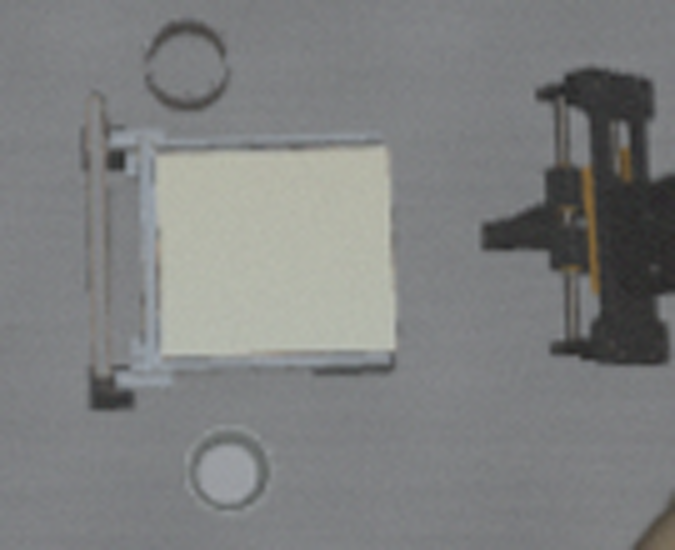

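The top view shows the board flush against the stop at column 157, with its free edge at columns 388–396. The fingers, now tilted 45°, are at (490,235), slightly off the board's middle row of 250. I'll shift sideways a little and go in under the edge.

>>> play_rows --claw '[1,1,1,1,1,1]' --delta_pos '[[0.1,-0.03,0.09],[0,0,0],[0,0,0.1],[0,0,0.1],[0,0,0.1],[0,0,0]]' --delta_rot '[[0,0,0],[0,0,0],[0,0,0],[0,0,0],[0,0,0],[0,0,0]]'

```text
time: 6.75
ee_pos: [0.5735, -0.0871, 0.0293]
eef_rot: [0.64, 0.666, 0.265, -0.278]
ft_force: [0.5, 0.5, -0.5]
width: 0.0003
grip_force: 0.0
```

```bash
python3 st.py; python3 - <<'E'
# path of TCP: finger tip contact; constant pitch 45deg, corner radius 160 about foot-bottom corner F=(y .067,z .055)
import numpy as np
h=9.5
for th in np.deg2rad([0,10,20,30,40,50,60,70,80,90,100]):
    c=np.array([-160*np.cos(th),160*np.sin(th)]) # corner
    x=np.array([.707,.707]);z=np.array([.707,-.707])
    if th<np.deg2rad(45): p=c-h*x+20*z       # corner rests on finger top, 20 mm behind the tip
    else:                                     # upper tip edge touches underside 20 mm from corner
        p=c*(140/160)-h*x
    print(round(np.rad2deg(th)),((p+[67,55])/1000).round(3))
E
```

```text
ee [ 0.5735 -0.0871  0.0293] F [ 0.5  0.5 -0.5]
[[-0.027  0.999 -0.03 ]
 [ 0.705  0.04   0.708]
 [ 0.709 -0.002 -0.705]]
0 [-0.086  0.034]
10 [-0.083  0.062]
20 [-0.076  0.089]
30 [-0.064  0.114]
40 [-0.048  0.137]
50 [-0.03   0.156]
60 [-0.01  0.17]
70 [0.012 0.18 ]
80 [0.036 0.186]
90 [0.06  0.188]
100 [0.085 0.186]
```

>>> play_rows --claw '[1,1,1,1,1,1,1,1]' --delta_pos '[[0.033,0,-0.026],[0.033,0,-0.026],[0.033,0,-0.026],[0.033,0,-0.026],[0.03,0,-0.018],[0.03,0,-0.018],[0.03,0,-0.018],[0.03,0,-0.018]]' --delta_rot '[[0,0,0],[0,0,0],[0,0,0],[0,0,0],[0,0,0],[0,0,0],[0,0,0],[0,0,0]]'

```text
time: 7.55
ee_pos: [0.5742, -0.0805, 0.092]
eef_rot: [0.641, 0.665, 0.266, -0.275]
ft_force: [1.0, -4.1, -0.2]
width: 0.0003
grip_force: 2.3
```

```bash
python3 st.py 0.575 -0.064 0.114;python3 - <<'E'
from bench import r
import cv2
c=r.camera("side")
cv2.imwrite("pics/s3.png",cv2.resize(c["pixels"][130:270,190:350,::-1],None,fx=4,fy=4,interpolation=2))
E
```

```text
ee [ 0.5742 -0.0805  0.092 ] F [ 1.  -4.1 -0.2]
[[-0.026  0.999 -0.025]
 [ 0.707  0.036  0.707]
 [ 0.707  0.001 -0.707]]
shift units [ 0.136  0.007 -0.02 ]
```

View pics/s3.png

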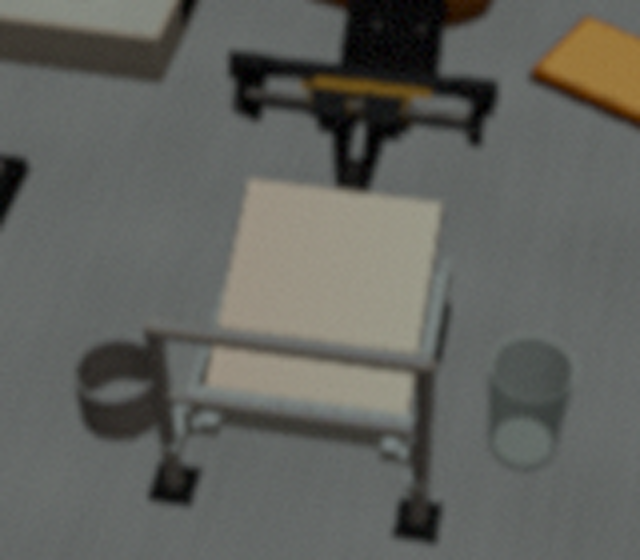

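The board is tipped about 20°, with its foot still behind the stop at row 395. The fingers are under the middle of the free edge at (353,185), and the bystanders haven't moved. I'll continue along the arc.

>>> play_rows --claw '[1,1,1,1,1,1,1,1]' --delta_pos '[[0.034,0,-0.005],[0.034,0,-0.005],[0.034,0,-0.005],[0.034,0,-0.005],[0.034,0,-0.006],[0.034,0,-0.006],[0.034,0,-0.006],[0.034,0,-0.006]]' --delta_rot '[[0,0,0],[0,0,0],[0,0,0],[0,0,0],[0,0,0],[0,0,0],[0,0,0],[0,0,0]]'

```text
time: 8.4
ee_pos: [0.5727, -0.0473, 0.1362]
eef_rot: [0.641, 0.665, 0.266, -0.276]
ft_force: [-0.5, -0.1, -0.8]
width: 0.0007
grip_force: 0.5
```

```bash
python3 st.py 0.575 -0.010 0.170
```

```text
ee [ 0.5727 -0.0473  0.1362] F [-0.5 -0.1 -0.8]
[[-0.026  0.999 -0.026]
 [ 0.706  0.037  0.707]
 [ 0.708 -0.    -0.706]]
shift units [0.251 0.018 0.012]
```

>>> play_rows --claw '[1,1,1,1,1,1,1,1]' --delta_pos '[[0.031,0.002,0.001],[0.031,0.002,0.001],[0.031,0.002,0.001],[0.031,0.002,0.001],[0.031,0.002,0.002],[0.031,0.002,0.002],[0.031,0.002,0.002],[0.031,0.002,0.002]]' --delta_rot '[[0,0,0],[0,0,0],[0,0,0],[0,0,0],[0,0,0],[0,0,0],[0,0,0],[0,0,0]]'

```text
time: 9.2
ee_pos: [0.5747, -0.0107, 0.1696]
eef_rot: [0.641, 0.665, 0.266, -0.276]
ft_force: [-0.2, -1.1, -1.0]
width: 0.0011
grip_force: 0.4
```

```bash
python3 st.py 0.575 0.036 0.186;python3 - <<'E'
from bench import r
import cv2
c=r.camera("side")
cv2.imwrite("pics/s4.png",cv2.resize(c["pixels"][130:270,190:350,::-1],None,fx=4,fy=4,interpolation=2))
E
```

```text
ee [ 0.5747 -0.0107  0.1696] F [-0.2 -1.1 -1. ]
[[-0.026  0.999 -0.026]
 [ 0.706  0.036  0.707]
 [ 0.708  0.    -0.707]]
shift units [0.223 0.01  0.107]
```

View pics/s4.png

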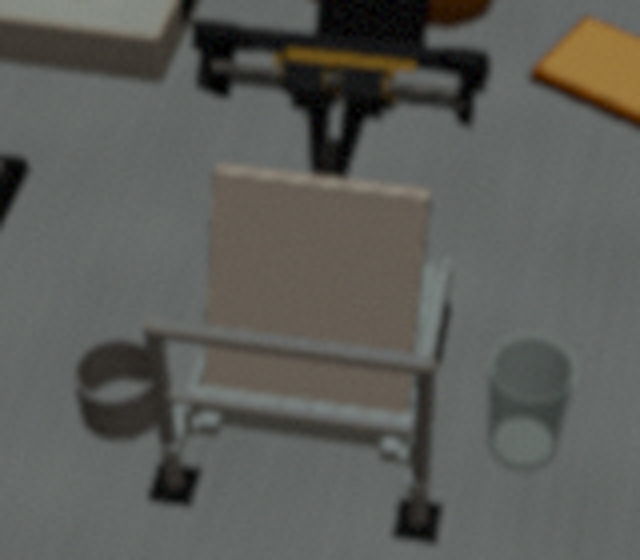

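The board is tipped about 60° and square, with its foot still at the stop (row 400). The fingers are behind the edge at (330,165). I'll continue to about 80°, then slowly past upright.

>>> play_rows --claw '[1,1,1,1,1,1,1,1]' --delta_pos '[[0.028,0,0.011],[0.028,0,0.011],[0.028,0,0.011],[0.028,0,0.011],[0.027,0,0.015],[0.027,0,0.015],[0.027,0,0.015],[0.027,0,0.015]]' --delta_rot '[[0,0,0],[0,0,0],[0,0,0],[0,0,0],[0,0,0],[0,0,0],[0,0,0],[0,0,0]]'

```text
time: 10.05
ee_pos: [0.5729, 0.0352, 0.1858]
eef_rot: [0.641, 0.665, 0.266, -0.276]
ft_force: [-0.2, 0.6, 0.5]
width: 0.001
grip_force: 0.0
```

>>> play_rows --claw '[1,1,1,1,1,1,1,1]' --delta_pos '[[0.016,0,0.014],[0.016,0,0.014],[0.016,0,0.014],[0.016,0,0.014],[0.016,0,0.014],[0.016,0,0.014],[0.008,0,0.007],[0,0,0]]' --delta_rot '[[0,0,0],[0,0,0],[0,0,0],[0,0,0],[0,0,0],[0,0,0],[0,0,0],[0,0,0]]'

```text
time: 10.85
ee_pos: [0.5719, 0.0626, 0.1876]
eef_rot: [0.641, 0.665, 0.266, -0.276]
ft_force: [0.8, -0.7, 0.3]
width: 0.0004
grip_force: 0.0
```

>>> play_rows --claw '[1,1,1,1,1,1,1,1]' --delta_pos '[[0.014,0,0.016],[0.014,0,0.016],[0.014,0,0.016],[0.014,0,0.016],[0.014,0,0.016],[0.014,0,0.016],[0,0,0],[0,0,0]]' --delta_rot '[[0,0,0],[0,0,0],[0,0,0],[0,0,0],[0,0,0],[0,0,0],[0,0,0],[0,0,0]]'

```text
time: 11.65
ee_pos: [0.571, 0.0876, 0.1859]
eef_rot: [0.641, 0.665, 0.266, -0.276]
ft_force: [0.8, 0.2, 1.1]
width: 0.0005
grip_force: 0.2
```

```bash
python3 st.py;python3 - <<'E'
from bench import r
import cv2
c=r.camera("side")
cv2.imwrite("pics/s5.png",cv2.resize(c["pixels"][130:270,190:350,::-1],None,fx=4,fy=4,interpolation=2))
E
```

```text
ee [0.571  0.0876 0.1859] F [0.8 0.2 1.1]
[[-0.026  0.999 -0.026]
 [ 0.706  0.036  0.707]
 [ 0.708  0.    -0.707]]
```

View pics/s5.png

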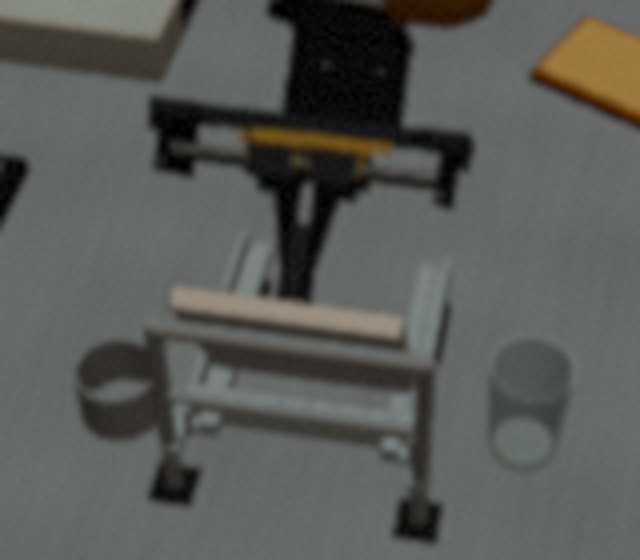

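The board is now seen end-on, its top end face running (172,298)–(403,332) just behind the rail. The fingers touch the back of it at (293,295). I'll check the lean angle by projecting the model.

```bash
python3 - <<'E'
from bench import r
from h import *
c=r.camera("side")
O=np.array([.572,.067,0]);a=.036
X=np.array([-a,1,0]);Y=np.array([-1,-a,0]);Z=np.array([0,0,1.])
for off in(0,-10,-20):
  for L in(90,95,100,107,112):
    t=np.deg2rad(L);u=-np.cos(t)*X+np.sin(t)*Z; n=np.sin(t)*X+np.cos(t)*Z  # u: foot->top, n: out of upper face (to rail)
    # lowest corner at runner height; upper-face side foot touches the stop
    F=O+.055*Z+X*off/1000-.014*n*(1 if t<1.571 else 1)
    F=F+Z*(.055-min(F[2],(F+.014*n)[2]))
    P=[F+.16*u+k*.014*n+s*.07*Y for k in(0,1) for s in(1,-1)]
    print(off,L,((proj(c,P)-[190,130])*4+1.5).round(0).astype(int).tolist())
E
```

```text
0 90 [[416, 245], [189, 217], [412, 262], [184, 233]]
0 95 [[412, 261], [184, 232], [409, 279], [178, 250]]
0 100 [[409, 278], [178, 249], [405, 298], [173, 268]]
0 107 [[404, 305], [170, 275], [400, 327], [165, 296]]
0 112 [[400, 326], [165, 296], [396, 349], [160, 318]]
-10 90 [[418, 234], [193, 206], [415, 250], [188, 221]]
-10 95 [[415, 249], [188, 221], [411, 267], [182, 238]]
-10 100 [[411, 266], [182, 237], [408, 286], [177, 256]]
-10 107 [[406, 293], [175, 263], [403, 314], [169, 284]]
-10 112 [[403, 314], [169, 284], [399, 336], [165, 305]]
-20 90 [[421, 222], [197, 195], [417, 238], [192, 210]]
-20 95 [[417, 238], [192, 210], [414, 255], [186, 227]]
-20 100 [[414, 254], [186, 226], [410, 274], [181, 245]]
-20 107 [[409, 281], [179, 252], [405, 302], [174, 272]]
-20 112 [[405, 302], [174, 272], [402, 324], [169, 293]]
```

The end face matches a lean of about 107–110° with the foot at the stop, so the board is resting on the rail. I'll back the fingers away.

>>> play_rows --claw '[1,1,1,1,1,1,1,1]' --delta_pos '[[-0.02,0,-0.02],[-0.05,0,-0.05],[0,0,-0.2],[0,0,-0.2],[0,0,-0.2],[0,0,0],[0,0,0],[0,0,0]]' --delta_rot '[[0,0,0],[0,0,0],[0,0,0],[0,0,0],[0,0,0],[0,0,0],[0,0,0],[0,0,0]]'

```text
time: 12.55
ee_pos: [0.5745, -0.0165, 0.2696]
eef_rot: [0.641, 0.665, 0.266, -0.277]
ft_force: [-0.3, 0.8, -0.2]
width: 0.0005
grip_force: 0.0
```

```bash
python3 st.py;python3 - <<'E'
from bench import r
import cv2,numpy as np
f=lambda n,x,y:cv2.resize(r.camera(n)["pixels"][y:y+140,x:x+130,::-1],None,fx=3,fy=3,interpolation=2)
cv2.imwrite("pics/s6.png",np.hstack([f("side",205,130),f("top",230,140)]))
E
```

```text
ee [ 0.5745 -0.0165  0.2696] F [-0.3  0.8 -0.2]
[[-0.025  0.999 -0.027]
 [ 0.706  0.037  0.708]
 [ 0.708 -0.002 -0.706]]
```

View pics/s6.png

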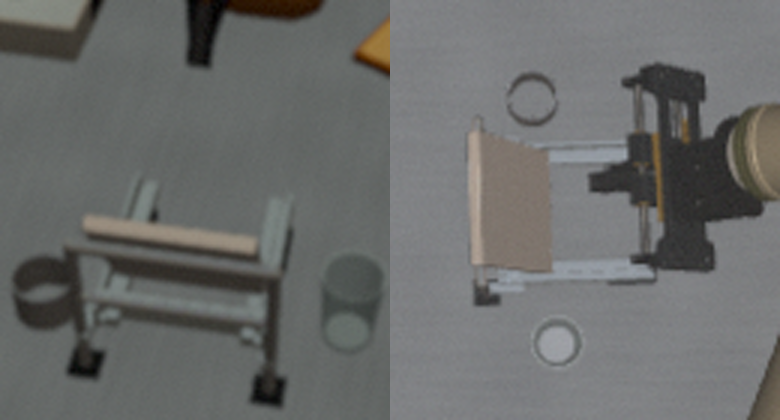

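The board leans freely on the rail and the gripper is clear. In the top view, though, the foot's back edge (column 551 of the picture) looks further from the stop than I expected, so I'll measure it.

```bash
python3 - <<'E'
from bench import r
from h import *
from scipy.optimize import least_squares
s,t=r.camera("side"),r.camera("top")
q=lambda u,v,x,y:crop(u,v,x,y,3)
print("foot back edge if z=.055:",[at(t,q(u-390,v,230,140),.055).round(4) for u,v in((549,152),(551,268))])
print("stop near edge:",[at(t,q(u-390,v,230,140),.071).round(4) for u,v in((506,270),(506,280))])
S=[((85,213),0,1),((257,237),0,-1),((84,234),1,1),((256,254),1,-1)]
O=np.array([.572,.067,0]);a=.036;X=np.array([-a,1,0]);Y=np.array([1,a,0]);Z=np.array([0,0,1.])
T=[((470,130),1,1,.16),((470,263),1,-1,.16),((480,133),0,1,.16),((483,265),0,-1,.16),((549,152),0,1,0),((551,268),0,-1,0)]
def f(p):
    o,z,th,y,yaw=p;u=-np.cos(th)*X+np.sin(th)*Z;n=np.sin(th)*X+np.cos(th)*Z
    Yr=Y+yaw*X; F=O+X*o+Z*z+Y*y
    e=[proj(s,[F+.16*u+(k-.5)*.014*n+w*.07*Yr])[0]-q(*uv,205,130) for uv,k,w in S]
    e+=[proj(t,[F+l*u+(k-.5)*.014*n+w*.07*Yr])[0]-q(uv[0]-390,uv[1],230,140) for uv,k,w,l in T]
    return np.ravel(e)
R=least_squares(f,[0,.055,1.87,0,0]);print("foot x,z,angle,y,yaw",R.x.round(4),"res px",R.fun.round(1))
E
```

```text
foot back edge if z=.055: [array([0.6443, 0.0268, 0.055 ]), array([0.511 , 0.0247, 0.055 ])]
stop near edge: [array([0.5074, 0.0754, 0.071 ]), array([0.4962, 0.0753, 0.071 ])]
foot x,z,angle,y,yaw [-3.5300e-02  5.3500e-02  2.0389e+00  7.0000e-04 -1.0900e-02] res px [-0.3  0.4 -0.1  0.3 -1.  -1.1 -0.6  0.3 -0.4  0.7  0.5  1.   0.2 -0.9
  0.1 -0.  -0.1 -0.1  0.3  2. ]
```

The foot slid back to about x = −35 mm and the angle is 2.04 rad, both at the edge of tolerance. I'll push the foot back towards the stop with a low fingertip push on the underside.

>>> play_rows --claw '[1,1,1,1,1,1]' --delta_pos '[[-0.14,0,0.13],[-0.14,0,0.13],[-0.14,0,0.13],[-0.14,0,0.13],[-0.14,0,0.13],[0,0,0]]' --delta_rot '[[0,0,0],[0,0,0],[0,0,0],[0,0,0],[0,0,0],[0,0,0]]'

```text
time: 13.35
ee_pos: [0.5722, -0.0228, 0.0749]
eef_rot: [0.642, 0.664, 0.264, -0.279]
ft_force: [-0.2, 0.3, -0.5]
width: 0.0006
grip_force: 0.0
```

>>> play_rows --claw '[1,1,1,1,1,1,1,1]' --delta_pos '[[0.02,0,0.03],[0.02,0,0.03],[0.02,0,0.025],[0.02,0,0.02],[0.02,0,0.02],[0.018,0,0.018],[0.018,0,0.018],[0,0,0]]' --delta_rot '[[0,0,0],[0,0,0],[0,0,0],[0,0,0],[0,0,0],[0,0,0],[0,0,0],[0,0,0]]'

```text
time: 14.15
ee_pos: [0.5734, 0.019, 0.0763]
eef_rot: [0.641, 0.665, 0.266, -0.276]
ft_force: [-0.3, 0.6, -0.5]
width: 0.0005
grip_force: 0.0
```

```bash
python3 st.py 0.574 0.035 0.072
```

```text
ee [0.5734 0.019  0.0763] F [-0.3  0.6 -0.5]
[[-0.026  0.999 -0.027]
 [ 0.706  0.037  0.707]
 [ 0.708 -0.    -0.706]]
shift units [0.041 0.006 0.072]
```

>>> play_rows --claw '[1,1,1,1,1,1,1,1]' --delta_pos '[[0.009,0,0.011],[0.009,0,0.011],[0.009,0,0.011],[0.009,0,0.01],[0.009,0,0.009],[0.009,0,0.009],[0.009,0,0.009],[0,0,0]]' --delta_rot '[[0,0,0],[0,0,0],[0,0,0],[0,0,0],[0,0,0],[0,0,0],[0,0,0],[0,0,0]]'

```text
time: 14.95
ee_pos: [0.5728, 0.0371, 0.0752]
eef_rot: [0.641, 0.665, 0.266, -0.276]
ft_force: [-0.1, -2.5, 0.2]
width: 0.0006
grip_force: 0.9
```

>>> play_rows --claw '[1,1,1,1,1,1]' --delta_pos '[[0.008,0,0.008],[0.008,0,0.008],[0.008,0,0.008],[0.008,0,0.008],[0,0,0],[0,0,0]]' --delta_rot '[[0,0,0],[0,0,0],[0,0,0],[0,0,0],[0,0,0],[0,0,0]]'

```text
time: 15.55
ee_pos: [0.5725, 0.0463, 0.0753]
eef_rot: [0.641, 0.665, 0.266, -0.276]
ft_force: [-0.4, -0.7, -1.6]
width: 0.0003
grip_force: 0.4
```

>>> play_rows --claw '[1,1,1,1,1,1]' --delta_pos '[[0.007,0,0.007],[0.007,0,0.007],[0.007,0,0.007],[0,0,0],[0,0,0],[0,0,0]]' --delta_rot '[[0,0,0],[0,0,0],[0,0,0],[0,0,0],[0,0,0],[0,0,0]]'

```text
time: 16.15
ee_pos: [0.5725, 0.0492, 0.0749]
eef_rot: [0.642, 0.665, 0.265, -0.274]
ft_force: [-2.2, -10.9, 1.9]
width: 0.0007
grip_force: 5.7
```

```bash
python3 st.py;python3 - <<'E'
from bench import r
import cv2,numpy as np,pickle
d={n:r.camera(n) for n in("side","top")};pickle.dump(d,open("c7.pkl","wb"))
f=lambda n,x,y:cv2.resize(d[n]["pixels"][y:y+140,x:x+130,::-1],None,fx=3,fy=3,interpolation=2)
cv2.imwrite("pics/s7.png",np.hstack([f("side",205,130),f("top",230,140)]))
# board (bright, low-saturation warm) pixels: bounding quad in the top view, without viewing
E
```

```text
ee [0.5725 0.0492 0.0749] F [ -2.2 -10.9   1.9]
[[-0.024  0.999 -0.024]
 [ 0.708  0.034  0.705]
 [ 0.705  0.    -0.709]]
```

>>> play_rows --claw '[1,1,1,1,1,1,1,1]' --delta_pos '[[-0.007,0,-0.007],[-0.007,0,-0.007],[-0.007,0,-0.007],[-0.05,0,-0.05],[-0.1,0,-0.1],[-0.1,0,-0.15],[0,0,-0.2],[0,0,0]]' --delta_rot '[[0,0,0],[0,0,0],[0,0,0],[0,0,0],[0,0,0],[0,0,0],[0,0,0],[0,0,0]]'

```text
time: 17.05
ee_pos: [0.5777, -0.0665, 0.113]
eef_rot: [0.643, 0.664, 0.267, -0.272]
ft_force: [0.3, 1.0, -0.2]
width: 0.0004
grip_force: 0.0
```

```bash
python3 st.py;cat > seg.py <<'E'
from bench import r
import cv2,pickle
from h import *
# segment the warm-coloured board, print row-wise extents and the fit of the pose
from scipy.optimize import minimize
c={n:r.camera(n) for n in("side","top")}
O=np.array([.572,.067,0]);a=.036;X=np.array([-a,1,0]);Y=np.array([1,a,0]);Z=np.array([0,0,1.])
M={}
for n,(x,y,w,h) in dict(side=(225,170,80,65),top=(255,180,50,60)).items():
    p=c[n]["pixels"].astype(int);m=((p[:,:,0]-p[:,:,2])>12).astype(np.uint8)
    k=np.zeros_like(m);k[y:y+h,x:x+w]=m[y:y+h,x:x+w]
    _,l,st,_=cv2.connectedComponentsWithStats(k);i=1+st[1:,4].argmax();M[n]=(l==i).astype(np.uint8);print(n,st[i])
def sil(n,p):
    o,th,y,yaw=p;u=-np.cos(th)*X+np.sin(th)*Z;v=np.sin(th)*X+np.cos(th)*Z
    P=np.array([O+X*o+Y*y+.055*Z+.002*Z+l*u+k*.007*v+w*.07*(Y+yaw*X) for l in(0,.16) for k in(-1,1) for w in(-1,1)])
    im=np.zeros((420*4,560*4),np.uint8);q=(proj(c[n],P)+.5)*4
    cv2.fillConvexPoly(im,cv2.convexHull(q.round().astype(np.int32)),255)
    return cv2.resize(im,(560,420),interpolation=cv2.INTER_AREA)/255.
def cost(p): return np.abs(sil("top",p)-M["top"]).sum()+np.abs(sil("side",p)-M["side"])[:int(M["side"].any(1).nonzero()[0][0])+5].sum()
b=min((minimize(cost,[o,t,0,0],method="Nelder-Mead",options=dict(initial_simplex=np.array([[o,t,0,0]]*5)+np.vstack([np.zeros(4),np.diag([.008,.06,.005,.02])]))) for o in(-.03,-.015,0) for t in(1.8,1.9,2.0)),key=lambda z:z.fun)
print("foot x, angle, y, yaw",b.x.round(4),"cost",round(b.fun,1),"mask",M["top"].sum())
E
python3 seg.py
```

```text
ee [ 0.5777 -0.0665  0.113 ] F [ 0.3  1.  -0.2]
[[-0.024  1.    -0.019]
 [ 0.709  0.03   0.704]
 [ 0.705  0.004 -0.71 ]]
side [232 198  59  14 327]
top [257 183  20  48 599]
foot x, angle, y, yaw [-0.0075  1.8524  0.0021  0.0257] cost 292.1 mask 599
```

>>> play_rows --claw '[1,1,1,1,1,1,1,1]' --delta_pos '[[0,0,-0.2],[0,0,-0.2],[0,0,0],[0,0,0],[0,0,0],[0,0,0],[0,0,0],[0,0,0]]' --delta_rot '[[0,0,0],[0,0,0],[0,0,0],[0,0,0],[0,0,0],[0,0,0],[0,0,0],[0,0,0]]'

```text
time: 17.95
ee_pos: [0.5784, -0.1161, 0.1667]
eef_rot: [0.641, 0.665, 0.266, -0.276]
ft_force: [1.5, -0.6, 0.4]
width: 0.0005
grip_force: 0.0
```

```bash
cat >> seg.py <<'E'
for n in M:
    d=sil(n,b.x)-M[n];print(n,"model not mask",round(d[d>0].sum()),"mask not model",round(-d[d<0].sum()))
u=M["top"].sum(0).nonzero()[0];print("foot back edge y at z .055",at(c["top"],(u[-1]+.5,210),.055).round(4))
E
python3 seg.py
```

```text
side [233 198  58  14 322]
top [257 183  20  48 594]
foot x, angle, y, yaw [-7.6000e-03  1.8487e+00  6.0000e-04  1.7000e-02] cost 293.3 mask 594
side model not mask 1480 mask not model 1
top model not mask 257 mask not model 10
foot back edge y at z .055 [0.5761 0.048  0.055 ]
```

```bash
python3 -c "
from bench import r
print(r.close_job())"
```

```text
the job is handed in; nothing more can be done
None
```

I slid the board flat against the stop, tipped it up and handed the job in; by my last camera fit it leans on the rail about 16° past upright, its foot roughly 8–12 mm short of the stop, but no verdict came back. The foot had slipped back about 35 mm during tipping, so I pushed it to the stop again, and I checked that final pose only by a rough fit to the images because all 10 viewings were used.

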